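# Take the screen cassette out of the needle marking stand

### The arm

A 6-joint arm with a two-finger parallel gripper is mounted at the origin on the work surface. World frame = base frame: x ahead of the robot, y to its left, z up, the work surface at z = 0. Lengths are in m, angles in rad, forces in N, time in s.
With the tool pointing down it reaches from about 0.375 to 0.9 m from the base axis. Payload 3.1 kg.
Tool frame: the origin (TCP) lies at the very end of the fingers, on their centre line; the grasp point (between the pads) lies 19 mm behind it; z points along the fingers, y is the direction in which the jaws open and shut (so a half turn about z gives the same grasp; the last joint's range is limited). The gripper opens to 87 mm and grips with 3 to 60 N. Pads are 19 mm wide; open, the fingers measure 117 mm over their backs; the gripper's body (75 mm by 190 mm) begins 51 mm behind the grasp point.
Start: joints at [-1.31, 0.527, 1.433, -0, 1.181, -0.178], TCP at [0.266, -0.565, 0.223] pointing down, gripper open.
Joint ranges: [-3.08, 3.08], [-0.75, 2.2], [0.22, 2.44], [-1.43, 4.57], [0, 2.65], [-2.85, 2.85]. Speed limits (rad/s): [2.79, 2.79, 3.14, 3.14, 3.14, 3.14].

### API

Orientations are given as a unit quaternion [x, y, z, w].
In Python, from rig import robot gives the robot as it stands.
- The arm moves only by the tool arm_command, never from a script. Its argument "targets" is a list of rows, each a list of 5 numbers: the shift along the tool's x, y, z in cm, then the turn about the tool's z in rad, then the finger opening in cm, from 0 to 8.7. In form: [[dx, dy, dz, spin, hand], ...]. A call has 1 to 5 rows; each row is the pose to reach, as a shift and turn from the pose commanded when the call began, along the tool's axes at that moment; what a row does not reach only later rows make up. A row lasts 1/8 s, in which the tool goes at most 62.5 mm and 10.7 degrees, less where a joint would pass 70% of its speed; a pose out of reach is approached as far as the arm can. A call with a gripper value outside its range is refused whole. The fingers move at their own pace and stop on an object; "newtons" is the grip in N (left out, the last holds). Time passes only in rows, so rows that repeat a pose let the fingers close. It gives the time, the measured TCP pose, the force and the opening at its end, in the units of the state.
- robot.get_obs(): the state, without advancing time (a new reading comes with each control period).
- robot.camera(name): name is "scene" or "side" or "wrist"; returns (picture, depth): 400x640x3 uint8, red, green, blue; 400x640 float32, m along the optical axis (not along the pixel's ray), 0 where there is no reading.
- robot.camera_model(name): a dict with "mtx" (3x3 intrinsics, pixels), "extrinsics" (4x4, takes a point from world to camera coordinates). Camera axes: x right, y up, looking along -z (the intrinsics and any distortion apply to the point x, -y, -z); pixel columns grow to the right and rows downward; lengths in m; the calibration is good to about 2 mm. The wrist camera is an equidistant fisheye: a pixel r from the principal point sees the ray r / f radians off the axis. A picture is of the moment at which its call begins: read the wrist's pose just before it. camera_model takes no time and is no camera call; for the wrist camera it gives the pose at the moment of the call.
- robot.hand_in(): hands the job in, once; it reports no verdict.
The state is a dict: "time": time; "q": joint angles; "joint_velocities": joint speeds; "joint_torque": joint torques, N m; "position": TCP position; "tool_rot": TCP orientation; "ft_force": force on the tool from outside, world axes, zero at the start; "moment": the same for the moment, N m; "grip_width": finger opening in m.
Only numpy, scipy, OpenCV 4.12 (cv2) and the standard library are available. Lean on these libraries where they do the work, as an engineer would, in place of code of your own. Each camera call takes 0.05 s, during which the arm holds its last target.

### The job

Slide the carriage of the marking stand along until the dot on its side wing sits right under the tip of the fixed needle, and leave it there. Then pinch the cassette's two side catches together, lift the cassette straight up out of the carriage by about 10 cm, and finish still holding it there, level and still, with both catches pinched: do not put it down or let go. Do not touch the needle or its bracket, and leave the other things on the counter where they are.

Things in the scene. Friction and masses are not known exactly. Their poses are not given: they have to be found in the camera images.
- stand: Fixed marking stand: grey base plate 12 mm thick on the counter, x -72..120, y -165..300 mm; origin in its underside. Its y axis is the carriage's sliding direction. A clear guard plate (z 94 to 100 mm, x -70..46, y -60..30) on two 10 mm posts (x -65, y -50 and 22) covers the cassette at the start, partly or wholly, so it cannot be lifted there.
- carriage: Dark steel carriage; slides along its y axis (the stand's y), 2 N friction, stays put, can go 160 mm to +y from its start. Origin: deck's top face (30 mm above counter), centre of the cassette's seat. Deck x -50..48, y -95..112 mm; wing x 48..76, y -97..-53. Beside the seat a steel ledge on each x side (x 33..45, y -24..24, top 20 mm above deck), with a window under it for the catch's barb.
- carriage_knob (a point): Grip point on the upright steel post (18 mm diameter, 50 mm high, at x 0, y +95 mm of the carriage) with which the carriage is slid; the point lies on its axis, 38 mm above the deck, 12 mm below its top.
- index_dot (a point): Pale dot 6 mm across with a pale cross line on the deck surface of the carriage's wing (carriage x 60, y -75 mm).
- needle_tip (a point): Tip of the fixed needle, pointing straight down, 6 mm above the wing's surface, 80 to 150 mm further to the stand's +y than the dot at the start. Its bracket (78 mm above the counter at the top) reaches in from the stand's +x side.
- needle: The needle with its steel bracket, fixed to the stand; origin on the base plate, 24 mm straight under the tip. Its post (14 mm square, 66 mm high, on a foot 30 mm square) stands at x 41, y -35 mm from there; a straight arm 12 mm wide, 54 to 66 mm above the base plate, runs from it to above the needle.
- cassette: Aluminium tray 44 (x) x 60 (y) x 22 mm with a perforated disc, 0.11 to 0.2 kg, on the carriage deck, axes as the carriage's. Origin: centre of underside. On each x side a black upright catch plate, 20 mm wide, up to 54 mm above the origin (free above 20 mm); outer faces 62 mm apart, 50 mm when pinched. A barb at each plate's foot hooks 3 mm under the ledge: it lifts out only with both pinched.
- catch_near (a joint): Travel of the catch on the cassette's -x side, m: 0 at rest (hooked), 0.006 fully pinched in; free of the ledge from about 0.0035 with the cassette centred. Spring: 2 N at rest, 5 N at full travel, against a firm stop.
- catch_far (a joint): The same for the catch on the cassette's +x side.
- tin_low: Low round tin, 74 mm across, 30 mm high; bystander. Origin: centre of its underside.
- tin_mid: Round tin, 70 mm across, 45 mm high; bystander. Origin: centre of its underside.
- spare_tray: Spare aluminium tray of the same size as the cassette's (44 x 60 x 22 mm) but without catches, on the counter; bystander. Origin: centre of its underside.
- clay_bowl: Clay bowl, 76 mm across, 55 mm high; bystander. Origin: centre of its underside.
- jar: Amber glass jar, 64 mm across, 75 mm high; bystander. Origin: centre of its underside.
- tumbler: Glass tumbler, 72 mm across, 85 mm high; bystander. Origin: centre of its underside.
- screen_stack: Short stack of steel discs, 35 mm across, 15 mm high, standing on the stand's base plate; bystander. Origin: centre of its underside.
Things that resemble listed ones, but are neither listed nor needed, are in the scene too. What is shaped like the cassette but green, purple or yellow is not meant.

How it is judged:
On the way, in this order (a step that is already met when the one before it is completed fails the run):
1. the carriage is brought to rest with its dot under the needle tip, the cassette still seated in it (horizontal distance between index_dot and needle_tip below 0.005 m and z of cassette in the frame of carriage below 0.005 m and linear speed of carriage below 0.01 m/s), for 0.3 s.
2. both catches are pinched in by the fingers while the cassette is still in its seat (value of joint each of catch_near, catch_far above 0.0035 m and z of cassette in the frame of carriage below 0.02 m and contact force between the fingers and cassette above 2 N), for 0.05 s.
At the end, for the whole second after the job is handed in: The cassette is held by the fingers, both catches in by over 3.5 mm, 60 to 200 mm above its seat, within 40 mm sideways of it, level to 0.2 rad, slower than 30 mm/s, touching neither carriage nor stand; the dot is within 6 mm (horizontally) of the needle tip (value of joint each of catch_near, catch_far above 0.0035 m and z of cassette in the frame of carriage between 0.06 and 0.2 m and horizontal distance between cassette and carriage below 0.04 m and angle between cassette's own z axis and vertical below 0.2 rad and linear speed of cassette below 0.03 m/s and contact force between the fingers and cassette above 2 N and contact force between cassette and carriage below 0.1 N and contact force between cassette and stand below 0.1 N and horizontal distance between index_dot and needle_tip below 0.006 m); the arm keeps its last pose, push and grip.
It fails at once if the needle or its bracket is touched by the robot or by anything held (contact force between needle and anything else above 1.5 N).
It fails at once if a bystander is moved by more than 40 mm (distance of any of tin_low, spare_tray, tin_mid, clay_bowl, jar, tumbler, screen_stack from where it was at the start of the episode above 0.04 m).
It also fails if it takes over 45 s, if anything falls off the work surface, if the arm or the gripper's body presses on something with over 40 N, if the wrist force passes 120 N, or if a joint passes its speed limit or range.

## Working session

There is one attempt and no reset: what is moved stays moved. The work goes in short steps, Python scripts to look and compute and a tool call to move; the robot and the scene stay as the last step left them, time stands still between calls to the robot, and variables do not carry over. Pictures are saved under pics/ and viewed, and the job is handed in when it is done.

Besides the shell and the picture viewer there is one more tool, called after "Call:" by a JSON object that holds its "fn" and its "kwargs". arm_command: Moves the arm, as the interface text tells. Its arguments: {"type":"object","properties":{"targets":{"type":"array","items":{"type":"array","items":{"type":"number"}}},"newtons":{"type":"number"}},"required":["targets"]}

```bash
mkdir -p pics
cat > h.py <<'E'
import numpy as np, cv2
from rig import robot
def save(name,im): cv2.imwrite('pics/'+name+'.png',cv2.cvtColor(im,cv2.COLOR_RGB2BGR))
def ray(cm,u,v):
    K=np.array(cm['mtx']);E=np.array(cm['extrinsics'])
    x=(u-K[0,2])/K[0,0];y=(v-K[1,2])/K[1,1]
    d=np.array([x,-y,-1.0]);R=E[:3,:3];t=E[:3,3]
    return -R.T@t, R.T@d
def onplane(cm,u,v,z):
    o,d=ray(cm,u,v);return o+d*(z-o[2])/d[2]
def proj(cm,p):
    K=np.array(cm['mtx']);E=np.array(cm['extrinsics'])
    c=E[:3,:3]@np.array(p)+E[:3,3]
    return K[0,0]*c[0]/-c[2]+K[0,2], K[1,1]*-c[1]/-c[2]+K[1,2]
def deproj(cm,u,v,dep):
    o,d=ray(cm,u,v);return o+d*dep
E
python3 - <<'E'
from h import *
print(robot.get_obs())
for n in ['scene','side','wrist']:
    cm=robot.camera_model(n);print(n,cm)
    p,d=robot.camera(n);save(n+'0',p);np.save(n+'0d.npy',d);np.save(n+'0.npy',p)
E
```

```text
{'time': 0.0, 'q': array([-1.30947212e+00,  5.28421949e-01,  1.43393036e+00, -1.17490908e-05,
        1.18137865e+00, -1.78505983e-01]), 'joint_velocities': array([-0.0009411 ,  0.00172574, -0.00046052, -0.00331781, -0.00112796,
        0.00046593]), 'joint_torque': array([-3.10365449e-04, -4.40039563e+01, -1.76591080e+01,  6.35489845e-02,
        5.82904718e-02, -1.60587906e-04]), 'position': array([ 0.26594149, -0.5647768 ,  0.22158987]), 'tool_rot': array([ 9.75914929e-01,  2.18148822e-01, -4.96876552e-05, -1.06801051e-03]), 'ft_force': array([-0.35078305, -0.3256221 , -0.19745762]), 'moment': array([-0.03915292,  0.01385835, -0.03468164]), 'grip_width': 0.08692917304028834}
scene {'mtx': array([[437.49552218,   0.        , 311.75657433],
       [  0.        , 437.49552218, 203.39524255],
       [  0.        ,   0.        ,   1.        ]]), 'extrinsics': array([[ 0.23289279,  0.97248434,  0.00592932, -0.02172917],
       [-0.78720646,  0.18493506,  0.58830691,  0.41048084],
       [ 0.57102272, -0.14168004,  0.80861599, -1.37634004],
       [ 0.        ,  0.        ,  0.        , 
[... 268 characters left out ...]
0.224749  , -0.7241192 ,  0.65202705, -0.26321968],
       [-0.18721137,  0.62459134,  0.75818043, -0.82703603],
       [ 0.        ,  0.        ,  0.        ,  1.        ]])}
wrist {'mtx': array([[309.70691629,   0.        , 319.01890518],
       [  0.        , 309.70691629, 200.8792666 ],
       [  0.        ,   0.        ,   1.        ]]), 'extrinsics': array([[ 4.26124526e-01, -9.04664307e-01, -6.16136351e-04,
        -6.24547671e-01],
       [ 8.63672394e-01,  4.07018585e-01, -2.97331242e-01,
         3.70307559e-02],
       [ 2.69235741e-01,  1.26167995e-01,  9.54774189e-01,
        -3.92233885e-01],
       [ 0.00000000e+00,  0.00000000e+00,  0.00000000e+00,
         1.00000000e+00]])}
```

View pics/scene0.png

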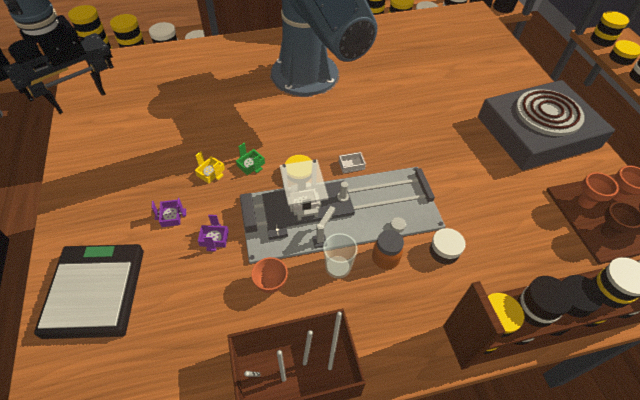

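View pics/side0.png

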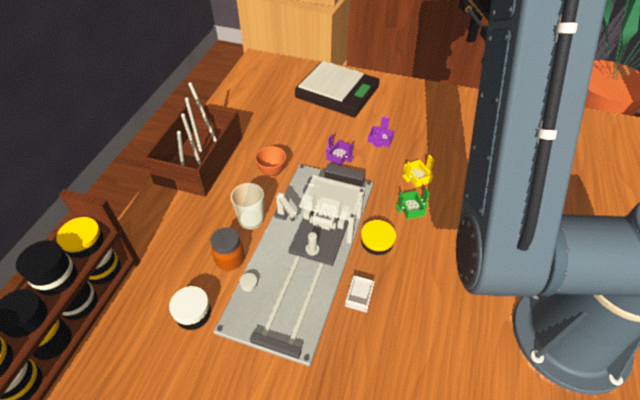

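View pics/wrist0.png

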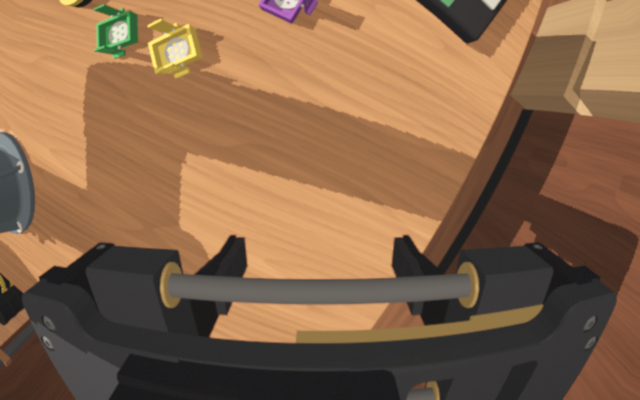

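The stand is at scene (240–445, 168–258), with the knob near (343,190). Next I'll enlarge both fixed views.

Run:
```python
from h import *
s=np.load('scene0.npy');save('s_crop',cv2.resize(s[140:275,225:455],None,fx=3.4,fy=3.4,interpolation=cv2.INTER_CUBIC))
s=np.load('side0.npy');save('d_crop',cv2.resize(s[150:360,200:410],None,fx=2.8,fy=2.8,interpolation=cv2.INTER_CUBIC))
```

```text
(no output)
```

View pics/s_crop.png

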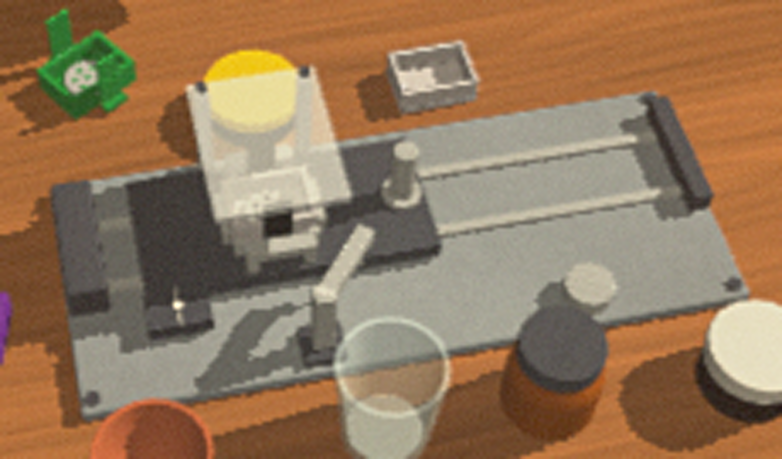

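View pics/d_crop.png

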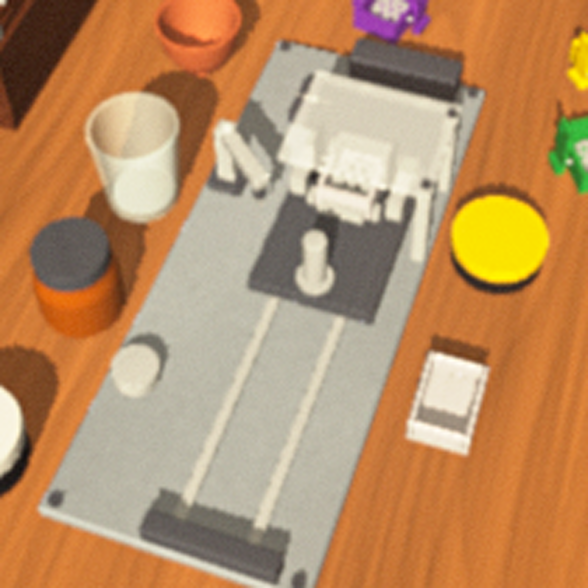

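```bash
cat >> h.py <<'E'
def fit2(src,dst):
    src=np.array(src,float);dst=np.array(dst,float)
    a=src-src.mean(0);b=dst-dst.mean(0)
    th=np.arctan2((a[:,0]*b[:,1]-a[:,1]*b[:,0]).sum(),(a*b).sum())
    R=np.array([[np.cos(th),-np.sin(th)],[np.sin(th),np.cos(th)]])
    t=dst.mean(0)-R@src.mean(0)
    return th,t,np.linalg.norm(src@R.T+t-dst,axis=1)
E
python3 - <<'E'
from h import *
cs=robot.camera_model('scene');cd=robot.camera_model('side')
S=lambda u,v,z:onplane(cs,225+(u+.5)/3.4-.5,140+(v+.5)/3.4-.5,z)[:2]
D=lambda u,v,z:onplane(cd,200+(u+.5)/2.8-.5,150+(v+.5)/2.8-.5,z)[:2]
src=[(-.072,.3),(.12,.3),(.12,-.165)]
print(fit2(src,[S(655,95,.012),S(749,293,.012),S(82,413,.012)]))
print(fit2(src+[(-.072,-.165)],[D(316,588,.012),D(42,510,.012),D(280,42,.012),D(484,92,.012)]))
print('knob',S(406,148,.08),D(316,236,.08))
print('dot',S(178,305,.03))
print('arm end',S(365,233,.078),D(263,183,.078), 'post top',S(322,293,.078),D(224,127,.078))
# depth at points
d=np.load('scene0d.npy');e=np.load('side0d.npy')
def P(cm,d,u,v): return deproj(cm,u,v,d[int(round(v)),int(round(u))])
for (u,v) in [(406,150),(178,305),(365,238),(322,293),(500,150)]:
    print(P(cs,d,225+u/3.4,140+v/3.4))
for (u,v) in [(316,238),(260,180),(224,129),(200,350)]:
    print(P(cd,e,200+u/2.8,150+v/2.8))
E
```

```text
(np.float64(-0.0332235975405491), array([ 0.51554981, -0.10583129]), array([0.00542014, 0.00351649, 0.00309268]))
(np.float64(-0.020815044813819628), array([ 0.51057672, -0.10321552]), array([0.00871961, 0.00072735, 0.00465478, 0.00521861]))
knob [ 0.51591113 -0.02474319] [ 0.51443858 -0.02630495]
dot [ 0.5728551  -0.19648538]
arm end [ 0.57682551 -0.06992877] [ 0.56701313 -0.06211356] post top [ 0.61581315 -0.10871354] [ 0.61374714 -0.10514773]
[ 1.11411516 -0.24978093  0.87157069]
[ 0.57105401 -0.19559025  0.02544679]
[ 0.58242879 -0.07066482  0.07893261]
[ 0.61565011 -0.10784422  0.07605252]
[0.48368456 0.06221075 0.01224236]
[ 0.5129838  -0.02383176  0.08035131]
[ 0.57016596 -0.06603177  0.07459182]
[ 0.61167138 -0.10171912  0.07909303]
[0.57823716 0.05073581 0.01356942]
```

```bash
cat >> h.py <<'E'
from scipy.spatial.transform import Rotation as Ro
def delta(target,yaw):
    """yaw: world angle of tool y axis (mod pi)"""
    o=robot.get_obs();R=Ro.from_quat(o['tool_rot']).as_matrix()
    d=R.T@(np.array(target)-o['position'])*100
    cur=np.arctan2(R[1,1],R[0,1]); w=(yaw-cur+np.pi/2)%np.pi-np.pi/2
    print('t',round(o['time'],2),'pos',o['position'].round(4),'yaw',round(cur,4),'tilt',R[:,2].round(4),'F',o['ft_force'].round(1),'w',round(o['grip_width'],4))
    print('d cm',d.round(2),'spin',round(-w,4))
E
python3 - <<'E'
from h import *
delta([.514,-.025,.2],-.022)
E
```

```text
t 0.15 pos [ 0.266  -0.565   0.2218] yaw -1.131 tilt [-4.0e-04  1.5e-03 -1.0e+00] F [-0.4  0.3  0.7] w 0.0868
d cm [ 45.43 -38.3    2.25] spin -1.109
```

Call:
{"fn": "arm_command", "kwargs": {"targets": [[4, -3.4, 0.2, -0.1, 8.7], [8.5, -7.2, 0.4, -0.22, 8.7], [13, -11, 0.6, -0.33, 8.7], [17.5, -14.8, 0.8, -0.44, 8.7], [22, -18.5, 1, -0.55, 8.7]]}}

```text
time: 0.78
position: [0.3869, -0.3026, 0.2124]
tool_rot: [0.879, 0.476, 0.0, -0.0]
ft_force: [0.7, -0.0, -0.4]
grip_width: 0.087
```

Run:
```python
from h import *
delta([.514,-.025,.2],-.022)
```

```text
t 0.78 pos [ 0.3869 -0.3026  0.2124] yaw -0.5779 tilt [ 1.e-04  1.e-04 -1.e+00] F [ 0.7 -0.  -0.4] w 0.087
d cm [30.2  -4.52  1.25] spin -0.5559
```

Call:
{"fn": "arm_command", "kwargs": {"targets": [[6, -0.9, 0.3, -0.12, 8.7], [12, -1.8, 0.5, -0.25, 8.7], [18, -2.7, 0.8, -0.38, 8.7], [24, -3.6, 1, -0.5, 8.7], [30, -4.5, 1.2, -0.556, 8.7]]}}

```text
time: 1.4
position: [0.5141, -0.0271, 0.2005]
tool_rot: [0.715, 0.699, 0.0, 0.0]
ft_force: [1.3, 0.4, 0.3]
grip_width: 0.0871
```

Run:
```python
from h import *
delta([.514,-.025,.2],-.022)
cm=robot.camera_model('wrist');p,d=robot.camera('wrist');save('w1',p);np.save('w1.npy',p)
import pickle;pickle.dump(cm,open('w1.pkl','wb'))
p,d=robot.camera('scene');save('s1',cv2.resize(p[120:270,225:455],None,fx=3.4,fy=3.4,interpolation=cv2.INTER_CUBIC))
delta([.514,-.025,.2],-.022)
```

```text
t 1.4 pos [ 0.5141 -0.0271  0.2005] yaw -0.0228 tilt [ 2.e-04 -2.e-04 -1.e+00] F [1.3 0.4 0.3] w 0.0871
d cm [ 0.21 -0.01  0.05] spin -0.0008
t 1.5 pos [ 0.5148 -0.0237  0.2003] yaw -0.0173 tilt [ 9.0e-04  1.8e-03 -1.0e+00] F [-0.7 -0.  -1.1] w 0.087
d cm [-0.13 -0.08  0.03] spin 0.0047
```

View pics/w1.png

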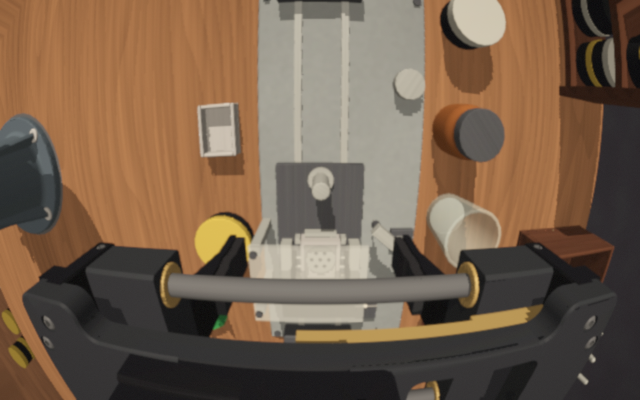

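The wrist view shows the knob top at about (321,180), between the fingers. The rails run up the image, and the needle arm's end is at (375,226). I'll use the rails for the yaw and the knob for position.

```bash
cat >> h.py <<'E'
def fray(cm,u,v):
    K=np.array(cm['mtx']);E=np.array(cm['extrinsics'])
    a=np.array([(u-K[0,2])/K[0,0],(v-K[1,2])/K[1,1]]);r=np.linalg.norm(a)
    s=np.sinc(r/np.pi)
    d=np.array([a[0]*s,-a[1]*s,-np.cos(r)])
    return -E[:3,:3].T@E[:3,3], E[:3,:3].T@d
def fon(cm,u,v,z):
    o,d=fray(cm,u,v);return (o+d*(z-o[2])/d[2])
E
python3 - <<'E'
from h import *;import pickle
cm=pickle.load(open('w1.pkl','rb'))
p=np.load('w1.npy');save('w1c',cv2.resize(p[0:270,240:460],None,fx=2.2,fy=2.2,interpolation=cv2.INTER_CUBIC))
hsv=cv2.cvtColor(p,cv2.COLOR_RGB2HSV)
L=p.astype(int).sum(2)
for r0,r1 in [(280,310),(330,360)]:
    a=[]
    for v in range(15,150,5):
        w=L[v,r0:r1].astype(float);w=np.clip(w-np.percentile(w,60),0,None)
        u=r0+(w*np.arange(r1-r0)).sum()/w.sum()
        a.append(fon(cm,u,v,.014)[:2])
    a=np.array(a);k=np.polyfit(a[:,1],a[:,0],1);print('rail slope dx/dy',k,np.abs(np.polyval(k,a[:,1])-a[:,0]).max())
# plate edges
for r0,r1 in [(245,275),(405,435)]:
    a=[]
    for v in range(10,(190 if r0==245 else 100),5):
        s=hsv[v,r0:r1,1].astype(float);g=np.abs(np.diff(cv2.GaussianBlur(s[None],(5,1),0)[0]));u=r0+.5+np.argmax(g)
        a.append(fon(cm,u,v,.012)[:2])
    a=np.array(a)
    k=np.polyfit(a[:,1],a[:,0],1)
    r=np.abs(np.polyval(k,a[:,1])-a[:,0]);a=a[r<.004];k=np.polyfit(a[:,1],a[:,0],1);print('edge',k,len(a))
E
```

```text
rail slope dx/dy [0.02977018 0.48905135] 0.0004895768599247896
rail slope dx/dy [0.02646342 0.5422744 ] 0.0006863981790259377
edge [0.02922915 0.44415824] 36
edge [0.02343278 0.63594117] 18
```

View pics/w1c.png

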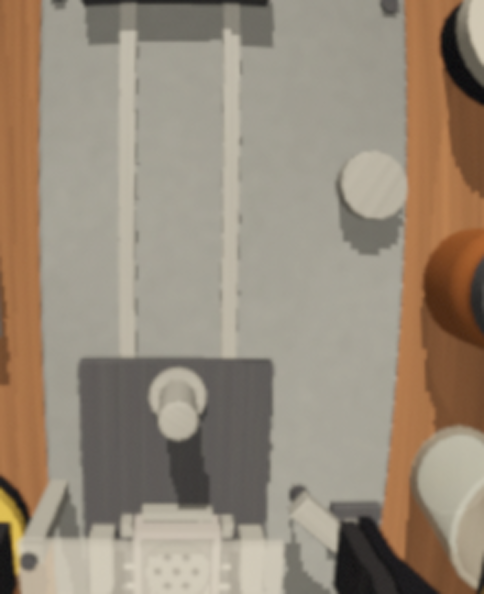

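Run:
```python
from h import *;import pickle
cm=pickle.load(open('w1.pkl','rb'))
F=lambda u,v,z:fon(cm,240+u/2.2,v/2.2,z)
print('top',F(178,420,.08),'ring',F(178,396,.034),'needle?',F(297,494,.078),F(297,494,.07),'armend',F(305,508,.078))
delta([.514,-.025,.049],-.027)
```

```text
top [ 0.51555562 -0.02433426  0.08      ] ring [ 0.51583351 -0.02472796  0.034     ] needle? [ 0.5691641  -0.06101148  0.078     ] [ 0.57066801 -0.06424699  0.07      ] armend [ 0.57322887 -0.06810158  0.078     ]
t 1.5 pos [ 0.5148 -0.0237  0.2003] yaw -0.0173 tilt [ 9.0e-04  1.8e-03 -1.0e+00] F [-0.7 -0.  -1.1] w 0.087
d cm [-0.16 -0.09 15.13] spin 0.0097
```

View pics/s1.png

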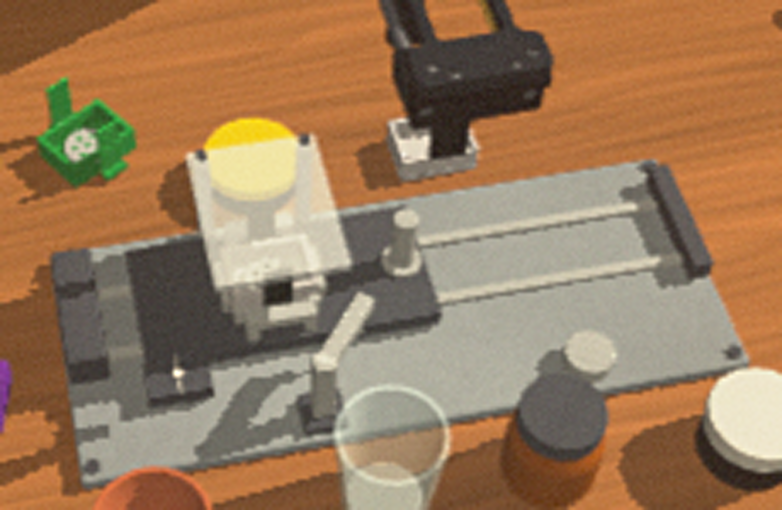

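Call:
{"fn": "arm_command", "kwargs": {"targets": [[0, 0.1, 3.5, 0.005, 8.7], [0, 0.1, 7.5, 0.005, 8.7], [0, 0.1, 11, 0.005, 8.7], [0, 0.1, 13.5, 0.005, 8.7], [0, 0.1, 15.1, 0.005, 8.7]]}}

```text
time: 2.12
position: [0.5137, -0.0295, 0.0483]
tool_rot: [0.718, 0.696, -0.001, -0.001]
ft_force: [0.0, -0.5, 0.1]
grip_width: 0.0866
```

Call:
{"fn": "arm_command", "kwargs": {"targets": [[0, 0, 0, 0, 8.7], [0, 0, 0, 0, 2], [0, 0, 0, 0, 1], [0, 0, 0, 0, 1], [0, 0, 0, 0, 1]], "newtons": 25}}

```text
time: 2.75
position: [0.5147, -0.029, 0.05]
tool_rot: [0.718, 0.696, 0.0, 0.0]
ft_force: [1.3, -0.4, -0.0]
grip_width: 0.0551
```

Run:
```python
from h import *
delta([.515,-.0245,.049],-.027)
```

```text
t 2.75 pos [ 0.5147 -0.029   0.05  ] yaw -0.0299 tilt [ 8.e-04 -2.e-04 -1.e+00] F [ 1.3 -0.4 -0. ] w 0.0551
d cm [0.45 0.02 0.1 ] spin -0.0029
```

Call:
{"fn": "arm_command", "kwargs": {"targets": [[0.4, 0, 0.1, 0, 3.5], [0.4, 0, 0.1, 0, 2.5], [0.4, 0, 0.1, 0, 1], [0.4, 0, 0.1, 0, 1], [0.4, 0, 0.1, 0, 1]]}}

```text
time: 3.38
position: [0.5156, -0.0251, 0.0486]
tool_rot: [0.718, 0.696, 0.001, 0.001]
ft_force: [3.6, 1.0, -1.1]
grip_width: 0.0174
```

Call:
{"fn": "arm_command", "kwargs": {"targets": [[0, 0, 0, 0, 1], [0, 0, 0, 0, 1]]}}

```text
time: 3.62
position: [0.5156, -0.0251, 0.0486]
tool_rot: [0.718, 0.696, 0.001, 0.001]
ft_force: [4.5, 1.4, -4.4]
grip_width: 0.0173
```

Run:
```python
from h import *
delta([.515,-.0245,.049],-.027)
```

```text
t 3.62 pos [ 0.5156 -0.0251  0.0486] yaw -0.0302 tilt [ 2.e-03 -2.e-04 -1.e+00] F [ 4.5  1.4 -4.4] w 0.0173
d cm [ 0.05 -0.06 -0.04] spin -0.0032
```

Call:
{"fn": "arm_command", "kwargs": {"targets": [[2, 0, 0, 0, 1], [4.5, 0, 0, 0, 1], [7, 0, 0, 0, 1], [9.5, 0, 0, 0, 1], [11.3, 0, 0, 0, 1]]}}

```text
time: 4.25
position: [0.5188, 0.0881, 0.0486]
tool_rot: [0.717, 0.697, 0.0, 0.001]
ft_force: [4.9, -3.2, -4.2]
grip_width: 0.0173
```

Run:
```python
from h import *
delta([.515,-.0245,.049],-.027)
p,d=robot.camera('scene');np.save('s2.npy',p);np.save('s2d.npy',d);save('s2',cv2.resize(p[160:260,270:400],None,fx=6,fy=6,interpolation=cv2.INTER_CUBIC))
p,d=robot.camera('side');np.save('d2.npy',p);save('d2',cv2.resize(p[150:280,240:370],None,fx=4.6,fy=4.6,interpolation=cv2.INTER_CUBIC))
delta([.515,-.0245,.049],-.027)
```

```text
t 4.25 pos [0.5188 0.0881 0.0486] yaw -0.0289 tilt [ 0.0016 -0.0012 -1.    ] F [ 4.9 -3.2 -4.2] w 0.0173
d cm [-11.26  -0.06  -0.03] spin -0.0019
t 4.35 pos [0.5189 0.0897 0.0486] yaw -0.0289 tilt [ 2.1e-03  8.0e-04 -1.0e+00] F [ 4.   2.5 -4.8] w 0.0174
d cm [-11.42  -0.06  -0.05] spin -0.0019
```

View pics/s2.png

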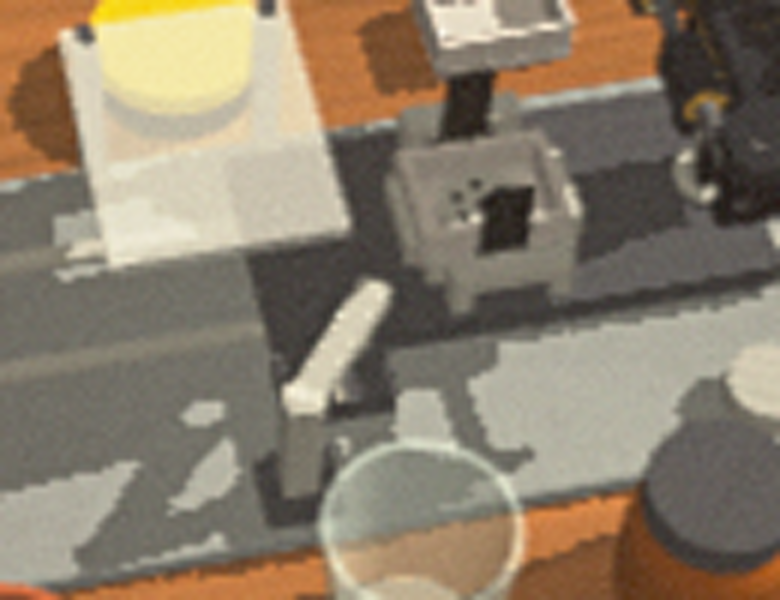

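View pics/d2.png

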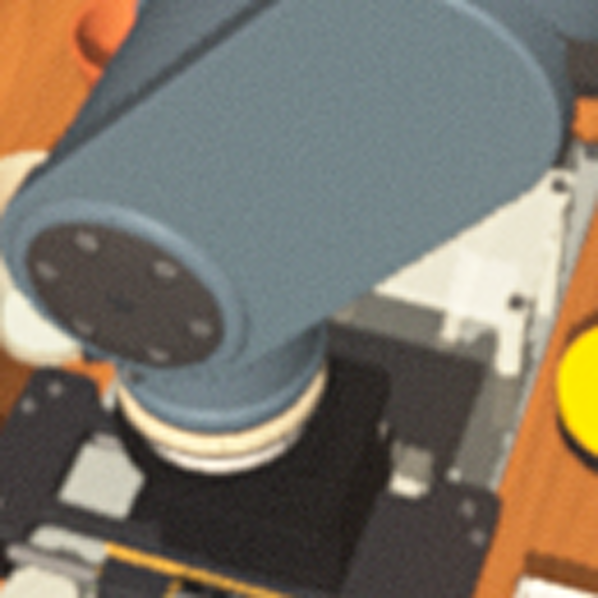

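Run:
```python
from h import *
cs=robot.camera_model('scene')
for n,p in dict(dot=(.574,-.082,.03),tip=(.575,-.071,.036)).items():
    u,v=proj(cs,p);print(n,u,v,(u-270)*6,(v-160)*6)
p=np.load('w1.npy');a=cv2.resize(p[205:265,350:410],None,fx=6,fy=6,interpolation=cv2.INTER_CUBIC)
q=np.load('s2.npy');b=cv2.resize(q[195:255,300:360],None,fx=6,fy=6,interpolation=cv2.INTER_CUBIC)
save('cmp',np.hstack([a,b]))
```

```text
dot 325.7474273657746 220.19661576767567 334.48456419464776 361.179694606054
tip 330.5565019539568 218.18938775309425 363.3390117237408 349.1363265185655
```

View pics/cmp.png

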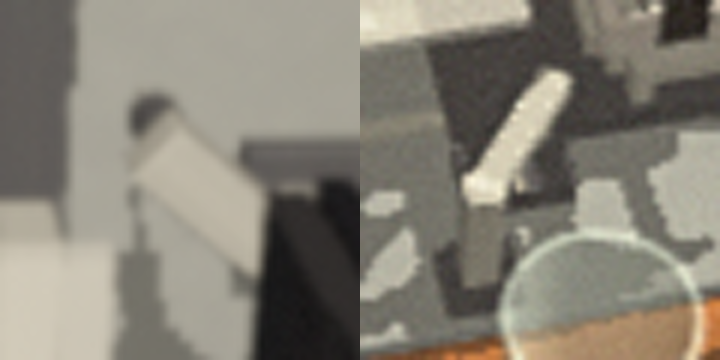

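Run:
```python
from h import *;import pickle
cm=robot.camera_model('wrist');o=robot.get_obs()
E=cm['extrinsics'];C=-E[:3,:3].T@E[:3,3];print('cam-tcp',(C-o['position']).round(4),'fwd',(-E[2,:3]).round(3))
K=cm['mtx']
for tcp in [(.52,-.03,.2),(.55,-.06,.2),(.55,-.09,.2),(.55,-.06,.16),(.56,-.03,.14),(.575,-.07,.18)]:
  for P in [(.575,-.071,.036),(.573,-.07,.066)]:
    Cn=np.array(tcp)+C-o['position'];c=E[:3,:3]@(np.array(P)-Cn);d=np.array([c[0],-c[1],-c[2]]);th=np.arctan2(np.hypot(*d[:2]),d[2]);n=d[:2]/np.hypot(*d[:2])
    print(tcp,P,(n*th*K[0,0]+K[:2,2]).round(0))
```

```text
cam-tcp [0.0015 0.0815 0.1635] fwd [-0.006 -0.298 -0.955]
(0.52, -0.03, 0.2) (0.575, -0.071, 0.036) [368. 217.]
(0.52, -0.03, 0.2) (0.573, -0.07, 0.066) [371. 226.]
(0.55, -0.06, 0.2) (0.575, -0.071, 0.036) [342. 192.]
(0.55, -0.06, 0.2) (0.573, -0.07, 0.066) [342. 199.]
(0.55, -0.09, 0.2) (0.575, -0.071, 0.036) [342. 165.]
(0.55, -0.09, 0.2) (0.573, -0.07, 0.066) [342. 170.]
(0.55, -0.06, 0.16) (0.575, -0.071, 0.036) [345. 203.]
(0.55, -0.06, 0.16) (0.573, -0.07, 0.066) [346. 212.]
(0.56, -0.03, 0.14) (0.575, -0.071, 0.036) [336. 240.]
(0.56, -0.03, 0.14) (0.573, -0.07, 0.066) [336. 253.]
(0.575, -0.07, 0.18) (0.575, -0.071, 0.036) [319. 188.]
(0.575, -0.07, 0.18) (0.573, -0.07, 0.066) [317. 196.]
```

Call:
{"fn": "arm_command", "kwargs": {"targets": [[0, 0, 0, 0, 4], [0, 0, 0, 0, 5], [0, 0, 0, 0, 6], [0, 0, 0, 0, 6]]}}

```text
time: 4.85
position: [0.5174, 0.0877, 0.0485]
tool_rot: [0.718, 0.696, -0.0, -0.0]
ft_force: [-0.4, 0.2, 0.2]
grip_width: 0.0499
```

Call:
{"fn": "arm_command", "kwargs": {"targets": [[0, 0, -4, 0, 8.7], [0, 0, -9.2, 0, 8.7], [-4, 1, -9.2, 0, 8.7], [-9, 3, -9.2, 0, 8.7], [-12, 4.2, -9.2, 0, 8.7]]}}

```text
time: 5.48
position: [0.5571, -0.0355, 0.141]
tool_rot: [0.718, 0.696, 0.0, 0.001]
ft_force: [1.1, -0.1, -0.5]
grip_width: 0.086
```

Call:
{"fn": "arm_command", "kwargs": {"targets": [[0, 0, 0, 0, 8.7], [0, 0, 0, 0, 8.7]]}}

```text
time: 5.72
position: [0.5553, -0.0327, 0.1402]
tool_rot: [0.718, 0.696, -0.0, -0.001]
ft_force: [-0.1, 0.8, 0.2]
grip_width: 0.0867
```

Run:
```python
from h import *;import pickle
delta([.56,-.03,.14],-.028)
cm=robot.camera_model('wrist');p,d=robot.camera('wrist');np.save('w3.npy',p);np.save('w3d.npy',d);pickle.dump(cm,open('w3.pkl','wb'))
save('w3',p);save('w3c',cv2.resize(p[190:290,260:390],None,fx=6,fy=6,interpolation=cv2.INTER_CUBIC))
p,d=robot.camera('side');np.save('d3.npy',p);save('d3',cv2.resize(p[150:280,240:370],None,fx=4.6,fy=4.6,interpolation=cv2.INTER_CUBIC))
p,d=robot.camera('scene');np.save('s3.npy',p)
```

```text
t 5.72 pos [ 0.5553 -0.0327  0.1402] yaw -0.0304 tilt [-1.9e-03  9.0e-04 -1.0e+00] F [-0.1  0.8  0.2] w 0.0867
d cm [0.28 0.47 0.02] spin -0.0024
```

View pics/w3.png

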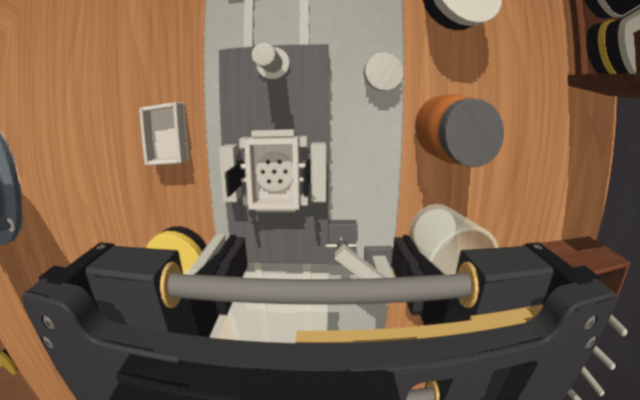

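View pics/w3c.png

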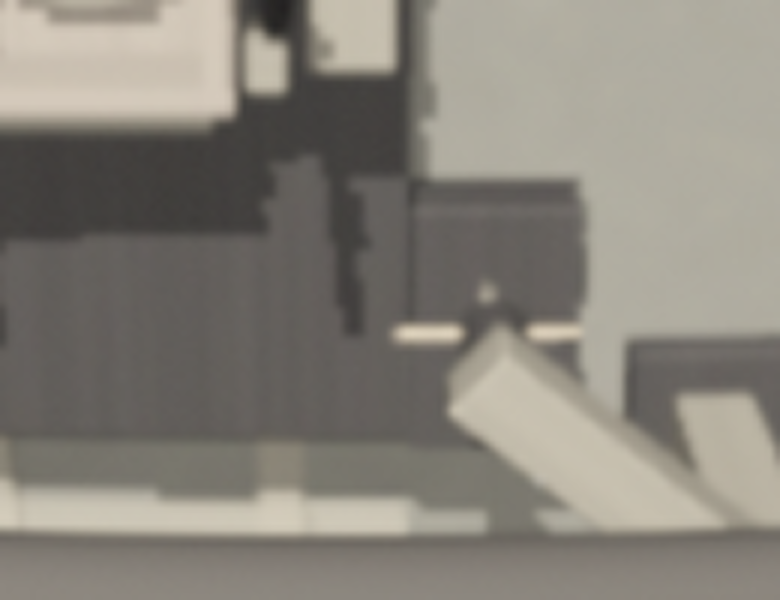

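View pics/d3.png

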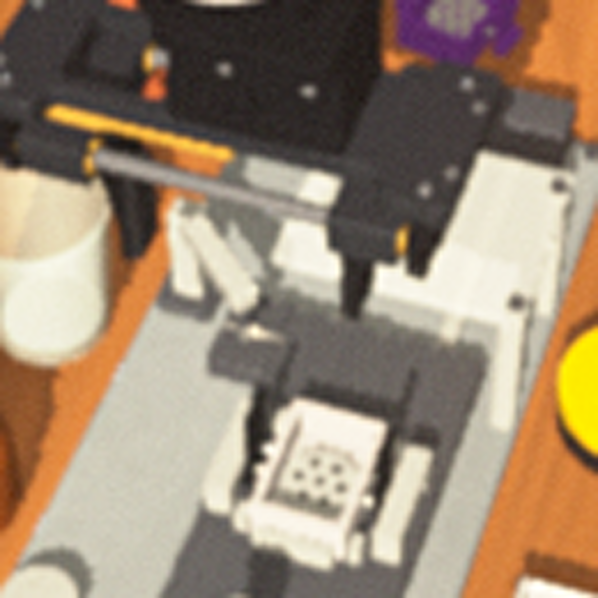

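Run:
```python
from h import *;import pickle
cm=pickle.load(open('w3.pkl','rb'))
F=lambda u,v,z:fon(cm,260+(u+.5)/6-.5,190+(v+.5)/6-.5,z)
print('dot',F(488,332,.03),'line ends',F(395,333,.03),F(580,331,.03))
print('tip',F(487,295,.036),F(487,290,.036), 'if on deck',F(487,293,.03))
print('wing edge +y (expect dot+22mm)',F(500,205,.03),'-y deck edge', F(200,440,.03))
print('cassette tray corners z.052')
C=lambda u,v,z:fon(cm,u,v,z)
for u,v in [(246,140),(299,138),(300,207),(248,210)]: print(C(u,v,.052))
print('knob',C(263,53,.08))
```

```text
dot [ 0.57458397 -0.08222024  0.03      ] line ends [ 0.55943161 -0.08188558  0.03      ] [ 0.58967305 -0.08263065  0.03      ]
tip [ 0.57407359 -0.07285005  0.036     ] [ 0.57407692 -0.07198176  0.036     ] if on deck [ 0.57444431 -0.07522068  0.03      ]
wing edge +y (expect dot+22mm) [ 0.57658527 -0.05997761  0.03      ] -y deck edge [ 0.52637547 -0.10100916  0.03      ]
cassette tray corners z.052
[0.49600252 0.02483812 0.052     ]
[0.54014424 0.02429347 0.052     ]
[ 0.53831649 -0.03468891  0.052     ]
[ 0.49239311 -0.03619803  0.052     ]
knob [0.5184582 0.0907535 0.08     ]
```

The wrist crop w3c shows the pale cross line at crop row 332, with its centre near column 488. The lit needle tip sits at about (487,288). About 10.5 mm of travel remains, so I'll re-grip the knob and push that far.

Run:
```python
from h import *
delta([.5185,.0905,.14],-.028)
```

```text
t 5.88 pos [ 0.5555 -0.032   0.1404] yaw -0.0286 tilt [-1.3e-03  5.0e-04 -1.0e+00] F [-1.1  0.2  0. ] w 0.0872
d cm [12.14 -4.05  0.05] spin -0.0006
```

Call:
{"fn": "arm_command", "kwargs": {"targets": [[4, -1.3, 0, 0, 8.7], [8.5, -2.8, 0, 0, 7], [12.1, -4, 0, 0, 6], [12.1, -4, 4, 0, 5], [12.1, -4, 9.1, 0, 5]]}}

```text
time: 6.5
position: [0.521, 0.0907, 0.0501]
tool_rot: [0.716, 0.698, 0.002, 0.002]
ft_force: [0.6, 0.5, -0.4]
grip_width: 0.0553
```

Call:
{"fn": "arm_command", "kwargs": {"targets": [[0, 0, 0, 0, 5]]}}

```text
time: 6.62
position: [0.5161, 0.09, 0.0464]
tool_rot: [0.717, 0.697, -0.003, -0.004]
ft_force: [-0.6, 0.1, 0.2]
grip_width: 0.0515
```

Run:
```python
from h import *
delta([.5185,.0905,.049],-.028)
```

```text
t 6.62 pos [0.5161 0.09   0.0464] yaw -0.0283 tilt [-9.8e-03  4.0e-04 -1.0e+00] F [-0.6  0.1  0.2] w 0.0515
d cm [ 0.06  0.23 -0.26] spin -0.0003
```

Call:
{"fn": "arm_command", "kwargs": {"targets": [[0, 0.1, 0, 0, 3.5], [0, 0.1, 0, 0, 1], [0, 0.1, 0, 0, 1], [0, 0.1, 0, 0, 1], [0, 0.1, 0, 0, 1]]}}

```text
time: 7.25
position: [0.5189, 0.0889, 0.0504]
tool_rot: [0.718, 0.696, -0.001, -0.001]
ft_force: [-4.5, 0.5, 7.6]
grip_width: 0.0172
```

Run:
```python
from h import *
delta([.5185,.0905,.049],-.028)
```

```text
t 7.25 pos [0.5189 0.0889 0.0504] yaw -0.0298 tilt [-0.0038 -0.     -1.    ] F [-4.5  0.5  7.6] w 0.0172
d cm [ 0.16 -0.04  0.14] spin -0.0018
```

Call:
{"fn": "arm_command", "kwargs": {"targets": [[0.4, 0, 0, 0, 1], [0.8, 0, 0, 0, 1], [1.05, 0, 0, 0, 1], [1.05, 0, 0, 0, 1], [1.05, 0, 0, 0, 1]]}}

```text
time: 7.88
position: [0.5192, 0.0994, 0.0504]
tool_rot: [0.718, 0.696, -0.001, -0.001]
ft_force: [-3.9, -0.4, 8.0]
grip_width: 0.0173
```

Call:
{"fn": "arm_command", "kwargs": {"targets": [[0, 0, 0, 0, 3], [0, 0, 0, 0, 5], [0, 0, 0, 0, 6], [0, 0, 0, 0, 6]]}}

```text
time: 8.38
position: [0.5216, 0.0993, 0.0495]
tool_rot: [0.718, 0.696, 0.0, 0.0]
ft_force: [-0.1, -0.1, 0.9]
grip_width: 0.049
```

Call:
{"fn": "arm_command", "kwargs": {"targets": [[0, 0, -4, 0, 8.7], [0, 0, -9.2, 0, 8.7], [-4, 1, -9.2, 0, 8.7], [-9, 2.7, -9.2, 0, 8.7], [-13, 4.2, -9.2, 0, 8.7]]}}

```text
time: 9.0
position: [0.56, -0.0335, 0.1419]
tool_rot: [0.718, 0.696, 0.0, 0.0]
ft_force: [1.1, 0.4, 0.7]
grip_width: 0.0867
```

Call:
{"fn": "arm_command", "kwargs": {"targets": [[0, 0, 0, 0, 8.7], [0, 0, 0, 0, 8.7]]}}

```text
time: 9.25
position: [0.5586, -0.0315, 0.1412]
tool_rot: [0.718, 0.696, -0.0, -0.001]
ft_force: [0.0, -0.7, -0.9]
grip_width: 0.0868
```

Run:
```python
from h import *;import pickle
delta([.56,-.03,.14],-.028)
cm=robot.camera_model('wrist');p,d=robot.camera('wrist');np.save('w4.npy',p);np.save('w4d.npy',d);pickle.dump(cm,open('w4.pkl','wb'))
save('w4',p);save('w4c',cv2.resize(p[190:290,260:390],None,fx=6,fy=6,interpolation=cv2.INTER_CUBIC))
```

```text
t 9.25 pos [ 0.5586 -0.0315  0.1412] yaw -0.0306 tilt [-1.5e-03  8.0e-04 -1.0e+00] F [ 0.  -0.7 -0.9] w 0.0868
d cm [0.15 0.13 0.12] spin -0.0026
```

View pics/w4c.png

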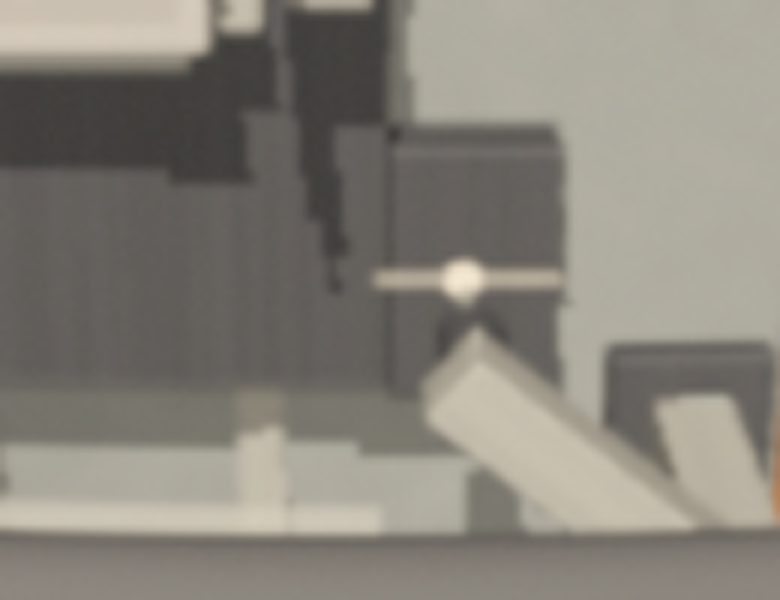

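View pics/w4.png

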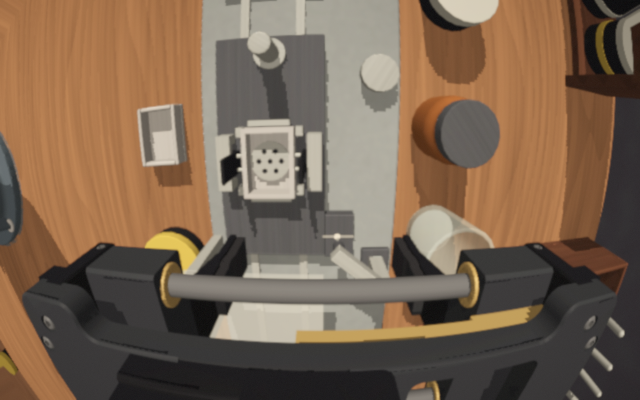

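Run:
```python
from h import *;import pickle
cm=pickle.load(open('w4.pkl','rb'))
F=lambda u,v,z:fon(cm,260+(u+.5)/6-.5,190+(v+.5)/6-.5,z).round(4)
print('dot',F(463,279,.03),'tip',[F(463,v,.036) for v in (286,290,294,298)])
C=lambda u,v,z:fon(cm,u,v,z).round(4)
p=np.load('w4.npy');save('w4d',cv2.resize(p[105:215,200:350],None,fx=5,fy=5,interpolation=cv2.INTER_CUBIC))
q=cv2.resize(p[225:255,322:352],None,fx=14,fy=14,interpolation=cv2.INTER_NEAREST);save('w4e',q)
```

```text
dot [ 0.574  -0.0718  0.03  ] tip [array([ 0.5737, -0.0704,  0.036 ]), array([ 0.5737, -0.071 ,  0.036 ]), array([ 0.5737, -0.0717,  0.036 ]), array([ 0.5737, -0.0724,  0.036 ])]
```

View pics/w4d.png

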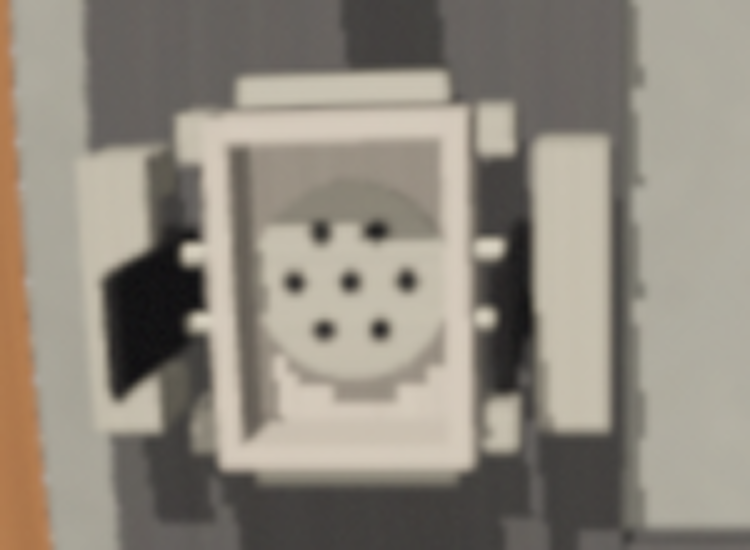

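View pics/w4e.png

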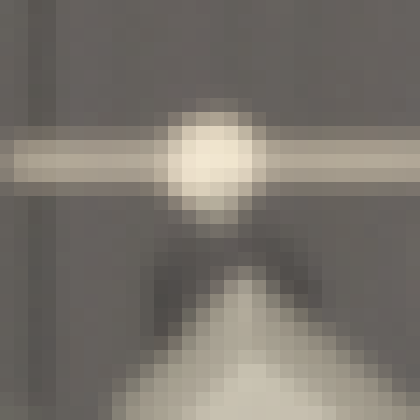

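The pale dot at (336.7,236) has the needle tip directly over it, within about 1 mm. The w4d crop shows the aluminium cassette between its ledges with two black catches. It is the only one on the carriage, and the look-alikes are green, yellow and purple on the counter. Next is the grasp centre.

Run:
```python
from h import *;import pickle
cm=pickle.load(open('w4.pkl','rb'))
C=lambda u,v,z:fon(cm,200+u/5-.4,105+v/5-.4,z)
P=np.array([C(u,v,.052) for u,v in [(204,110),(468,104),(476,470),(220,472)]]);print(P.round(4),P.mean(0).round(4))
print('holes centre z~.04',C(350,281,.04),'ledges',(C(575,283,.05)+C(122,291,.05))/2)
print('catch near top z.084',C(108,340,.084),'knob',fon(cm,259,42,.08))
c=np.array([.574,-.0718])-np.array([.060-.075*.028,-.060*.028-.075]);print('from dot',c)
delta([.5175,.0045,.053],-.028)
```

```text
[[ 0.4951  0.0375  0.052 ]
 [ 0.5392  0.036   0.052 ]
 [ 0.5376 -0.0261  0.052 ]
 [ 0.4926 -0.0251  0.052 ]] [0.5161 0.0056 0.052 ]
holes centre z~.04 [0.51606893 0.0054295  0.04      ] ledges [0.51651538 0.00637054 0.05      ]
catch near top z.084 [0.48562169 0.0057262  0.084     ] knob [0.51898941 0.10083461 0.08      ]
from dot [0.5161  0.00488]
t 9.3 pos [ 0.5585 -0.0309  0.1412] yaw -0.0295 tilt [-1.6e-03  7.0e-04 -1.0e+00] F [ 0.7  1.2 -0.1] w 0.0874
d cm [ 3.41 -4.19  8.83] spin -0.0015
```

Call:
{"fn": "arm_command", "kwargs": {"targets": [[1.5, -1.8, 0, 0, 8.7], [3.5, -4.2, 0, 0, 8.7], [3.5, -4.2, 1, 0, 8.7], [3.5, -4.2, 2.5, 0, 8.7], [3.5, -4.2, 2.5, 0, 8.7]]}}

```text
time: 9.93
position: [0.5182, 0.0044, 0.1151]
tool_rot: [0.718, 0.696, -0.001, -0.001]
ft_force: [0.9, -0.2, -0.5]
grip_width: 0.0871
```

Run:
```python
from h import *
delta([.5163,.0055,.056],-.028)
```

```text
t 9.93 pos [0.5182 0.0044 0.1151] yaw -0.0299 tilt [-2.3e-03  4.0e-04 -1.0e+00] F [ 0.9 -0.2 -0.5] w 0.0871
d cm [ 0.1  -0.18  5.91] spin -0.0019
```

Call:
{"fn": "arm_command", "kwargs": {"targets": [[0.1, -0.15, 1.5, 0, 8.7], [0.1, -0.15, 3, 0, 8.7], [0.1, -0.15, 4.5, 0, 8.7], [0.1, -0.15, 5.4, 0, 8.7], [0.1, -0.15, 5.8, 0, 8.7]]}}

```text
time: 10.55
position: [0.5168, 0.0054, 0.0578]
tool_rot: [0.718, 0.696, -0.0, -0.0]
ft_force: [-0.2, 0.3, -0.4]
grip_width: 0.0869
```

Call:
{"fn": "arm_command", "kwargs": {"targets": [[0, 0, 0, 0, 8.7], [0, 0, 0, 0, 8.7]]}}

```text
time: 10.8
position: [0.5173, 0.0054, 0.0589]
tool_rot: [0.718, 0.696, 0.0, 0.0]
ft_force: [-0.1, 0.4, 0.1]
grip_width: 0.087
```

Run:
```python
from h import *
delta([.5163,.0055,.056],-.028)
p,d=robot.camera('scene');save('s5',cv2.resize(p[130:260,270:400],None,fx=4.6,fy=4.6,interpolation=cv2.INTER_CUBIC))
p,d=robot.camera('wrist');save('w5',p)
```

```text
t 10.8 pos [0.5173 0.0054 0.0589] yaw -0.03 tilt [ 9.e-04 -2.e-04 -1.e+00] F [-0.1  0.4  0.1] w 0.087
d cm [ 0.01 -0.1   0.29] spin -0.002
```

View pics/s5.png

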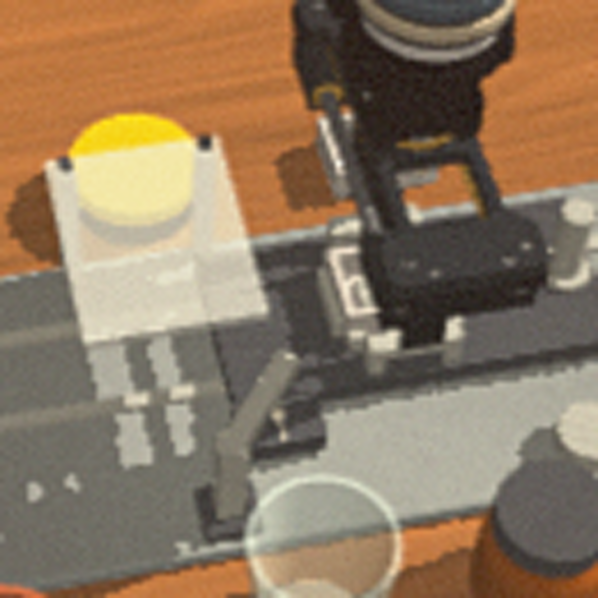

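View pics/w5.png

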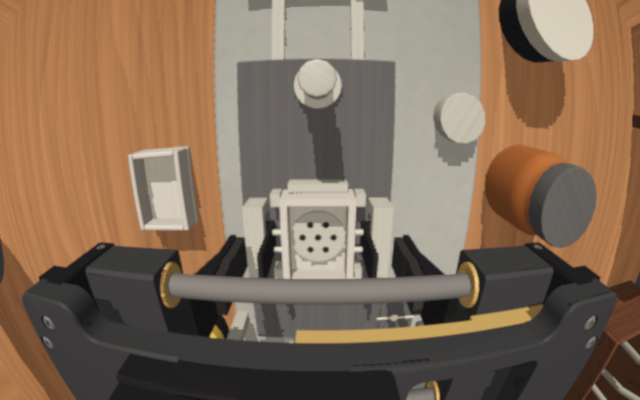

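Call:
{"fn": "arm_command", "kwargs": {"targets": [[0, -0.05, 0.2, 0, 7.2], [0, -0.05, 0.2, 0, 6.5], [0, -0.05, 0.2, 0, 6], [0, -0.05, 0.2, 0, 5], [0, -0.05, 0.2, 0, 4]], "newtons": 25}}

```text
time: 11.52
position: [0.5166, 0.0054, 0.0569]
tool_rot: [0.718, 0.696, 0.0, 0.0]
ft_force: [-1.9, 0.6, 11.8]
grip_width: 0.0485
```

Call:
{"fn": "arm_command", "kwargs": {"targets": [[0, 0, 0, 0, 4], [0, 0, 0, 0, 4], [0, 0, 0, 0, 4]]}}

```text
time: 11.9
position: [0.5165, 0.0055, 0.057]
tool_rot: [0.718, 0.696, 0.0, 0.0]
ft_force: [-0.3, -0.1, 5.7]
grip_width: 0.0483
```

Run:
```python
from h import *
delta([.5163,.0055,.056],-.028)
p,d=robot.camera('wrist');save('w6',cv2.resize(p[160:340,220:430],None,fx=3,fy=3))
```

```text
t 11.9 pos [0.5165 0.0055 0.057 ] yaw -0.0299 tilt [ 3.e-04 -1.e-04 -1.e+00] F [-0.3 -0.1  5.7] w 0.0483
d cm [ 0.   -0.02  0.1 ] spin -0.0019
```

View pics/w6.png

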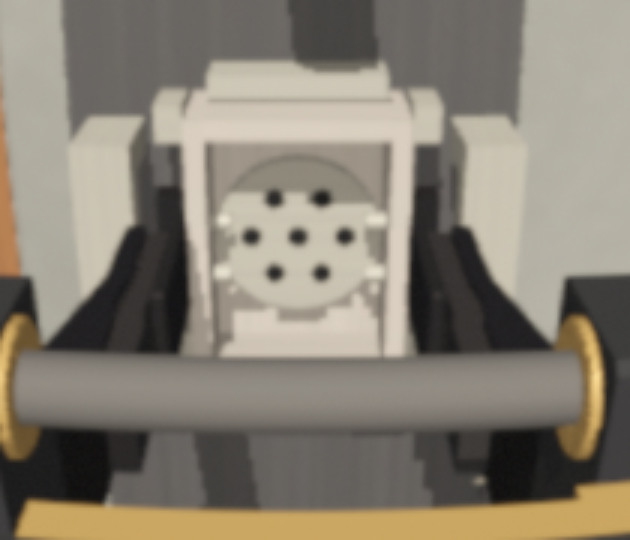

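The opening is 48.3 mm (50 mm nominal when pinched), and w6 shows both catches pressed symmetrically against the tray. I'll lift slowly.

Call:
{"fn": "arm_command", "kwargs": {"targets": [[0, 0, -0.4, 0, 4], [0, 0, -0.9, 0, 4], [0, 0, -1.6, 0, 4], [0, 0, -2.3, 0, 4], [0, 0, -3, 0, 4]]}}

```text
time: 12.58
position: [0.5166, 0.0055, 0.0871]
tool_rot: [0.718, 0.696, 0.0, 0.0]
ft_force: [0.1, -0.6, -1.0]
grip_width: 0.0483
```

Run:
```python
from h import *
delta([.5163,.0055,.157],-.028)
```

```text
t 12.57 pos [0.5166 0.0055 0.0871] yaw -0.0299 tilt [ 3.e-04 -1.e-04 -1.e+00] F [ 0.1 -0.6 -1. ] w 0.0483
d cm [ 0.   -0.02 -6.99] spin -0.0019
```

Call:
{"fn": "arm_command", "kwargs": {"targets": [[0, 0, -1.2, 0, 4], [0, 0, -2.6, 0, 4], [0, 0, -4.2, 0, 4], [0, 0, -5.8, 0, 4], [0, 0, -7, 0, 4]]}}

```text
time: 13.2
position: [0.5168, 0.0054, 0.158]
tool_rot: [0.718, 0.696, 0.0, 0.001]
ft_force: [0.8, -0.0, -1.9]
grip_width: 0.0486
```

Call:
{"fn": "arm_command", "kwargs": {"targets": [[0, 0, 0, 0, 4], [0, 0, 0, 0, 4], [0, 0, 0, 0, 4], [0, 0, 0, 0, 4]]}}

```text
time: 13.7
position: [0.5162, 0.0055, 0.156]
tool_rot: [0.718, 0.696, -0.0, -0.001]
ft_force: [-0.3, -0.5, -1.6]
grip_width: 0.0481
```

Run:
```python
from h import *
delta([.5163,.0055,.157],-.028)
p,d=robot.camera('scene');save('s7',cv2.resize(p[100:260,250:410],None,fx=3.7,fy=3.7,interpolation=cv2.INTER_CUBIC));np.save('s7.npy',p)
p,d=robot.camera('wrist');save('w7',p)
```

```text
t 13.7 pos [0.5162 0.0055 0.156 ] yaw -0.0301 tilt [-1.2e-03  3.0e-04 -1.0e+00] F [-0.3 -0.5 -1.6] w 0.0481
d cm [-0.    0.01 -0.1 ] spin -0.0021
```

View pics/s7.png

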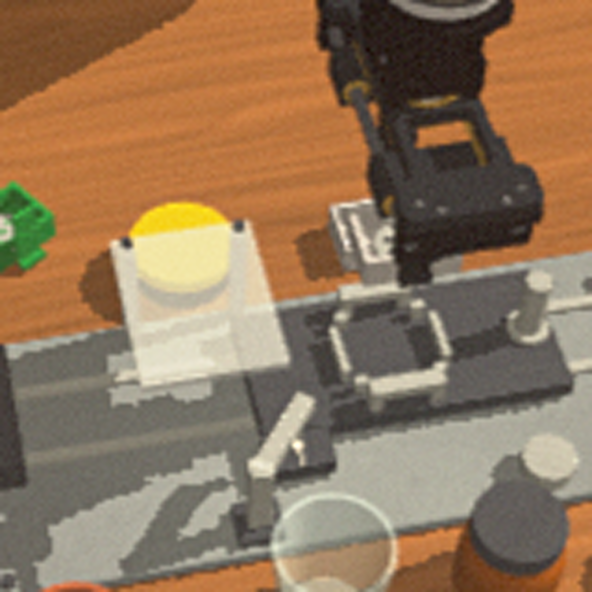

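View pics/w7.png

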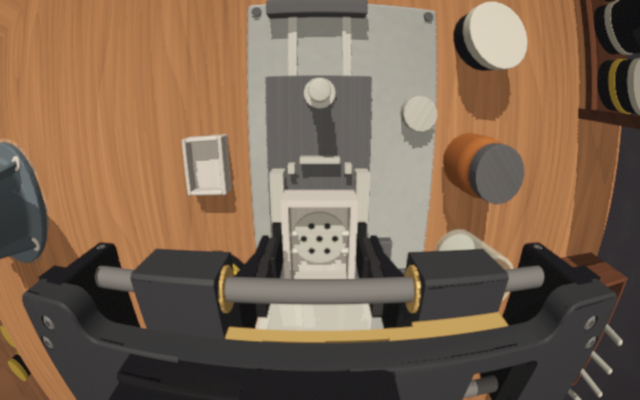

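The scene view shows the seat empty and the cassette level in the fingers, with the dot visible at (330.8,221) beside the needle arm. One last check of the carriage position:

Run:
```python
from h import *
cs=robot.camera_model('scene')
S=lambda u,v,z:onplane(cs,250+(u+.5)/3.7-.5,100+(v+.5)/3.7-.5,z).round(4)
print('dot',S(299,450,.03),'knob',S(539,280,.08))
o=robot.get_obs();print(o['joint_velocities'].round(3),o['grip_width'])
robot.hand_in()
```

```text
dot [ 0.5793 -0.0722  0.03  ] knob [0.5207 0.0991 0.08  ]
[ 0.    -0.001 -0.002  0.    -0.001  0.   ] 0.04838970445526812
the job is handed in; nothing more can be done
```

The carriage is in place with its dot under the needle tip, and the cassette is held about 10 cm above its seat. I've handed the job in; it took about 14 s of the 45 s.

I slid the carriage by its knob in two moves of about 114 mm and 10.5 mm. Then I pinched both catches with 25 N and lifted the cassette straight up.

**Dot and needle:** the close wrist view after the second move put the dot within about 1 mm of the tip. After the lift, the scene camera put it at y −0.072, against a needle tip at about y −0.071 to −0.072.

**Disagreement:** that last scene view gave the dot's x about 5 mm higher than the wrist view had. I put this down to reading the pixel, because the dot was partly hidden by the bracket arm and the carriage cannot move sideways. I did not check it further. The knob was still where I left it, to about 2 mm.

**Cassette:** the opening stayed at 48 mm, which matches both catches being fully pinched. It hung level and the arm was still. The wrist force showed about 1.6 N of weight, and the views show the seat empty.

**Surroundings:** I never steered the arm near the needle or its bracket. No view showed a bystander moved, though I did not measure their positions.

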